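Third hand for a brass window bolt

TASK

Take the long brass bolt out of the tray, lay it flat on the timber in the jig, in line with the timber and centred on it, with its nose end against the sprung steel stop, and press it steadily against the stop with about 10 N, which pushes the stop back to about the middle of its 40 mm travel, without ever driving the stop to its end. Your program finishes while holding: keep hold of the bolt and keep that push on, so that a colleague can drive the screws. Leave the other hardware in the tray and everything else on the bench where it is.

Things in the scene. Friction and masses are not known exactly. Their poses are not given: they have to be found in the camera images.
- bolt_mid (a point): Long brass bolt, longest thing in the tray, 0.36 kg: back plate 140 x 34 x 5 mm; on it a straight housing, 18 mm wide, up to 28 mm above the underside, from the nose end to 22 mm short of the tail, to be pinched across from above; knob 16 mm across, 16 high on it, 36 mm from the middle towards the tail. Point: mid-length, 14 mm above the underside; x to the nose, y across, z up.
- bolt_nose (a point): Middle of the flat nose end face of the long bolt, 70 mm ahead (x) of its mid point and 14 mm above its underside; axes as the bolt.
- jig: Fixed jig: plywood base 400 x 130 x 18 mm, on it a timber stile 310 x 70 mm along x, its flat top 45 mm above the bench, reaching from x = -170 to +140 mm; the sprung steel stop is at the far (+x) end, before a grey bracket. Origin on the bench under the timber's middle line; x along the timber to the stop, y across, z up.
- jig_top (a point): Point on the timber's top, on its middle line, straight above the jig's origin (45 mm up); axes as the jig.
- stop_face (a point): Middle of the stop's front face, which looks along -x of the jig: steel plate 100 wide x 34 high x 12 mm thick on two guide rods, reaching from 1 to 35 mm above the timber top. The point is 18 mm above the timber top, 90 mm ahead of the jig's origin when nothing presses, and moves with the stop; axes as the jig.
- stop (a joint): How far the stop is pushed back along the jig's +x, in m: 0 at rest, 0.040 at the hard end. A spring pushes back with 0.5 N per mm (10 N at 0.020), from zero.
- tray: Fixed grey tray 260 (x) x 320 (y) mm, walls 36 mm high and 5 mm thick, floor 5 mm thick; origin under its middle. The long bolt, a short bolt and a hinge lie in it side by side, their long sides roughly along the tray's x, about 90 mm apart, in any order.
- short_bolt_mid (a point): Short brass bolt in the tray, same shape as the long one but 95 mm long; point at its middle, 14 mm above its underside. Stays where it is.
- hinge: Closed brass butt hinge in the tray, 80 x 59 x 12 mm, origin at its underside. Stays where it is.
- screwdriver: Screwdriver lying on the bench at the right side. Stays where it is.
- jar: Clear jar with a steel lid, 60 mm across, 80 mm high, on the bench at the right side. Stays where it is.
- rose: Brass ring (handle rose) 56 mm across, 8 mm thick, flat on the bench at the right side. Stays where it is.
- offcut: Timber offcut 140 x 50 x 30 mm on the bench at the left side. Stays where it is.
- carton: Small closed carton 120 x 90 x 60 mm on the bench at the left side. Stays where it is.
Things that resemble listed ones, but are neither listed nor needed, are in the scene too. Leave any black, red or turquoise look-alike of the part that bears bolt_mid alone.

How it is judged:
On the way, in this order (a step that is already met when the one before it is completed fails the run):
1. the long bolt is held clear of the tray floor (height (world z) of bolt_mid above 0.05 m and contact force between the fingers and bolt above 1 N), for 0.1 s.
2. the long bolt is pressed nose first against the stop, flat and in line on the timber (value of joint stop between 0.01 and 0.03 m and contact force between bolt and stop between 4 and 17 N and distance between bolt_nose and stop_face below 0.016 m and y of bolt_nose in the frame of jig between -0.01 and 0.01 m and angle between the x axis of bolt_mid and the x axis of jig, either way round below 0.12 rad and angle between bolt_mid's own z axis and vertical below 0.1 rad and z of bolt_mid in the frame of jig_top between 0.01 and 0.019 m and contact force between the fingers and bolt above 2 N), for 0.3 s.
At the end, for the whole second after the job is handed in: Through the last second the robot holds the long bolt still: nose on the stop with 4 to 17 N, stop pushed back 10 to 30 mm, nose within 10 mm of the timber's middle line, bolt within 0.12 rad of its direction, flat (0.10 rad), mid point 10 to 19 mm above the timber (all of step 2 and linear speed of bolt below 0.02 m/s); the arm keeps its last pose, push and grip.
It fails at once if the stop is driven to its hard end (value of joint stop above 0.039 m).
It fails at once if something else in the tray or on the bench is moved by more than 20 mm (distance of any of short_bolt_mid, hinge, screwdriver, jar, rose, offcut, carton from where it was at the start of the episode above 0.02 m).
It also fails if it takes over 45 s, if anything falls off the work surface, if the arm or the gripper's body presses on something with over 40 N, if the wrist force passes 120 N, or if a joint passes its speed limit or range.

ROBOT

A 6-joint arm with a two-finger parallel gripper is mounted at the origin on the work surface. World frame = base frame: x ahead of the robot, y to its left, z up, the work surface at z = 0. Lengths are in m, angles in rad, forces in N, time in s.
With the tool pointing down it reaches from about 0.25 to 0.8 m from the base axis. Payload 8.5 kg.
Tool frame: the origin (TCP) lies at the very end of the fingers, on their centre line; the grasp point (between the pads) lies 19 mm behind it; z points along the fingers, y is the direction in which the jaws open and shut (so a half turn about z gives the same grasp; the last joint's range is limited). The gripper opens to 85 mm and grips with 20 to 120 N. Pads are 22 mm wide; open, the fingers measure 114 mm over their backs; the gripper's body (76 mm by 85 mm) begins 54 mm behind the grasp point. The pads swing forward as they close: fully open they stand 13 mm farther back than shut.
Start: joints at [1.145, 0.238, -0.013, 1.319, 0, 1.571], TCP at [0.217, 0.478, 0.201] pointing down, gripper open.
Joint ranges: [-2.66, 2.66], [-1.03, 1.9], [-1.14, 1.46], [-1.82, 2.27], [-1.45, 1.34], [-3.14, 3.14]. Speed limits (rad/s): [2.22, 2.22, 2.79, 3.14, 3.14, 3.14].

INTERFACE

Orientations are given as a unit quaternion [w, x, y, z].
In Python, from rig import arm, viewer, finish_job, nets gives the robot as it stands. The module is installed in compiled form; this text tells all that it offers.
- The arm moves only by the tool jog_arm, never from a script. Its argument "rows" is a list of rows, each an object with "delta_pos": the shift along the world's x, y, z in m, a list of three; "dr": the turn, a rotation vector about the world's x, y, z in degrees, a list of three; "claw": the closure, from 0 (fully open) to 1 (shut). A call has 1 to 10 rows; each row is the pose to reach, as a shift and turn from the pose measured when the call began; what a row does not reach only later rows make up. A row lasts 1/12 s, in which the tool goes at most 41.7 mm and 7.16 degrees, less where a joint would pass 70% of its speed; a pose out of reach is approached as far as the arm can. A call with a gripper value outside its range is refused whole. The fingers move at their own pace and stop on an object; the grip force is fixed at half the most. Time passes only in rows, so rows that repeat a pose let the fingers close. It gives the time, the measured TCP pose, the force and the opening at its end, in the units of the state.
- arm.state(): the state, without advancing time (a new reading comes with each control period).
- viewer.read_camera(name): name is "scene" or "top" or "wrist"; returns the picture (384x512x3 uint8, blue, green, red); there is no depth.
- viewer.get_calibration(name): a dict with "fx", "fy", "cx", "cy" (pixels), "pose" (4x4, takes a point from camera to world coordinates). Camera axes: x right, y down, z forward; pixel columns grow to the right and rows downward; lengths in m; the calibration is good to about 2 mm. A picture is of the moment at which its call begins: read the wrist's pose just before it. get_calibration takes no time and is no camera call; for the wrist camera it gives the pose at the moment of the call.
- finish_job(): hands the job in, once; it reports no verdict.
Trained networks look in the newest picture that a camera, given by its name, has taken for a name from the list of things; names that differ only in an ending like _2 or _b are one class to them, and where a whole thing is asked for, a point or a joint stands for the part that bears it (a point fixed in the world has none). Each returns a list of dicts, best first, with "conf" (0 to 1); they miss things now and then, are a little off and sometimes report something else, mostly with a low value. They report only what shows in the picture. A call takes as long as a camera call. They do not tell look-alikes from the thing itself.
- nets.find_in(camera, label): "at" ([x, y, z] in m, in the coordinates of the camera as it stood for that picture, good to about 4 mm: the middle of the surface that is visible of it).
- nets.place_of(camera, label): "at" ([x, y, z] in m, in the coordinates of the camera as it stood for that picture, good to about 4 mm: a listed point, or the origin of a listed thing).
The state is a dict: "time_s": time; "joints": joint angles; "joint_velocities": joint speeds; "joint_efforts": joint torques, N m; "eef_pos": TCP position; "eef_rot": TCP orientation; "ft_force": force on the tool from outside, world axes, zero at the start; "wrist_torque": the same for the moment, N m; "gripper_width": finger opening in m.
Only numpy, scipy, OpenCV 4.12 (cv2) and the standard library are available. Lean on these libraries where they do the work, as an engineer would, in place of code of your own. Each camera call takes 0.05 s, during which the arm holds its last target. There are 200 camera calls.

## Working session

There is one attempt and no reset: what is moved stays moved. The work goes in short steps, Python scripts to look and compute and a tool call to move; the robot and the scene stay as the last step left them, time stands still between calls to the robot, and variables do not carry over. Pictures are saved under pics/ and viewed, about 8 in all and at most 12, crops included, and the job is handed in when it is done.

Besides the shell and the picture viewer there is one more tool, called after "Call:" as name(argument=value, ...) on one line, values as JSON. jog_arm: Moves the arm, as the interface text tells. Its arguments: {"type":"object","properties":{"rows":{"type":"array"}},"required":["rows"]}

```bash
mkdir -p pics
cat > h.py <<'E'
import numpy as np, cv2
from rig import arm, viewer, finish_job, nets
def w(cam,p):
    T=np.array(viewer.get_calibration(cam)["pose"]); return (T@np.r_[p,1])[:3]
def px(cam,p):
    c=viewer.get_calibration(cam); T=np.linalg.inv(np.array(c["pose"])); q=(T@np.r_[p,1])[:3]
    return np.array([c["fx"]*q[0]/q[2]+c["cx"],c["fy"]*q[1]/q[2]+c["cy"]])
def ray(cam,uv,z):
    c=viewer.get_calibration(cam); T=np.array(c["pose"])
    d=T[:3,:3]@np.array([(uv[0]-c["cx"])/c["fx"],(uv[1]-c["cy"])/c["fy"],1]); o=T[:3,3]
    return o+d*(z-o[2])/d[2]
E
python3 - <<'E'
from h import *
np.set_printoptions(precision=4,suppress=True)
for c in ["top","scene"]:
    im=viewer.read_camera(c); cv2.imwrite(f"pics/{c}0.png",cv2.resize(im,(800,600)))
    for l in ["bolt_mid","bolt_nose","jig_top","stop_face","tray","short_bolt_mid","hinge","jig"]:
        print(c,l,[(np.round(w(c,r["at"]),3).tolist(),round(r["conf"],2)) for r in nets.place_of(c,l)[:4]])
s=arm.state();print(s["time_s"],s["eef_pos"],s["eef_rot"],s["gripper_width"],s["ft_force"])
E
```

```text
top bolt_mid [([0.506, 0.327, 0.018], 0.93), ([0.734, 0.144, 0.013], 0.85), ([0.237, 0.38, 0.021], 0.82), ([0.499, -0.192, 0.048], 0.62)]
top bolt_nose [([0.281, 0.435, 0.014], 0.79), ([0.746, 0.262, 0.013], 0.63), ([0.57, 0.321, 0.019], 0.59), ([0.802, 0.145, 0.017], 0.57)]
top jig_top [([0.497, -0.189, 0.05], 0.7)]
top stop_face [([0.588, -0.189, 0.065], 0.76)]
top tray [([0.485, 0.243, -0.003], 0.97), ([0.423, -0.558, -0.0], 0.52)]
top short_bolt_mid [([0.589, -0.195, 0.066], 0.71), ([0.453, 0.154, 0.021], 0.53)]
top hinge []
top jig [([0.497, -0.193, -0.005], 0.8)]
scene bolt_mid [([0.731, 0.328, 0.016], 0.8), ([0.584, -0.196, 0.06], 0.74), ([0.235, 0.382, 0.013], 0.68), ([0.502, 0.328, 0.021], 0.62)]
scene bolt_nose [([0.57, 0.316, 0.018], 0.69), ([0.74, 0.262, 0.011], 0.64), ([0.804, 0.143, 0.015], 0.63), ([0.279, 0.438, 0.015], 0.6)]
scene jig_top [([0.496, -0.195, 0.05], 0.57), ([0.601, 0.536, 0.006], 0.44)]
scene stop_face [([0.583, -0.197, 0.061], 0.78)]
scene tray [([0.482, 0.242, -0.001], 0.9), ([0.423, 0.559, 0.006], 0.21)]
scene short_bolt_mid [([0.455, 0.156, 0.017], 0.77)]
scene hinge [([0.489, 0.242, 0.005], 0.64)]
scene jig [([0.494, -0.194, -0.005], 0.66), ([0.492, -0.194, 0.05], 0.52)]
0.9 [0.2168 0.4781 0.2013] [ 0.      0.2113  0.9774 -0.    ] 0.08550295270309002 [-0.1494  1.509   1.19  ]
```

View pics/top0.png

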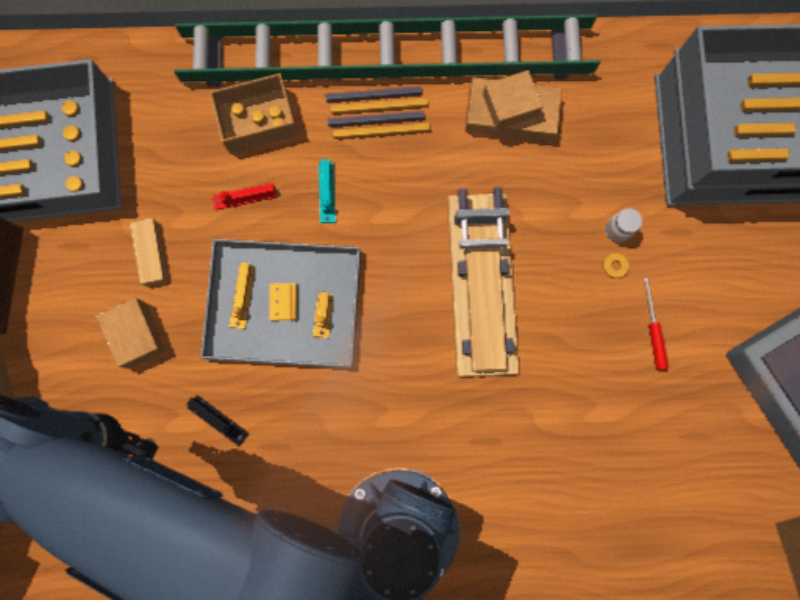

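View pics/scene0.png

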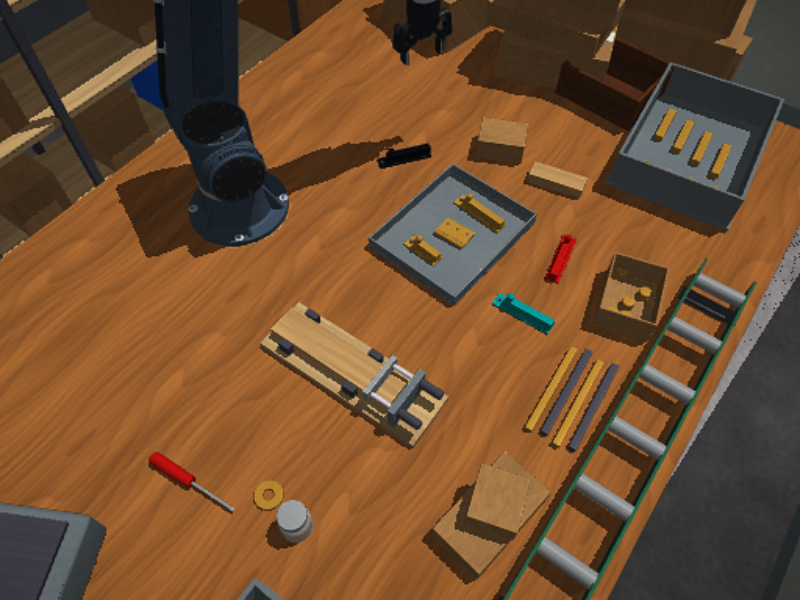

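The long bolt is the left part in the tray, at about (241,296) in the top picture with its nose up (+x). The jig is at about (484,285) with the stop at (483,243). I'll move above the bolt for a wrist look.

Call:
jog_arm(rows=[{"delta_pos": [0.04, -0.02, 0.0], "dr": [0, 0, 4], "claw": 0}, {"delta_pos": [0.08, -0.04, 0.0], "dr": [0, 0, 8], "claw": 0}, {"delta_pos": [0.115, -0.06, 0.01], "dr": [0, 0, 12], "claw": 0}, {"delta_pos": [0.15, -0.08, 0.01], "dr": [0, 0, 17], "claw": 0}, {"delta_pos": [0.19, -0.1, 0.01], "dr": [0, 0, 17], "claw": 0}, {"delta_pos": [0.225, -0.12, 0.01], "dr": [0, 0, 17], "claw": 0}, {"delta_pos": [0.26, -0.138, 0.0], "dr": [0, 0, 17], "claw": 0.3}, {"delta_pos": [0.285, -0.15, 0.0], "dr": [0, 0, 17], "claw": 0.3}, {"delta_pos": [0.285, -0.15, 0.0], "dr": [0, 0, 17], "claw": 0.3}, {"delta_pos": [0.285, -0.15, 0.0], "dr": [0, 0, 17], "claw": 0.3}])

```text
time_s: 1.73
eef_pos: [0.5031, 0.3268, 0.2005]
eef_rot: [-0.0, 0.066, 0.998, -0.0]
ft_force: [-1.0, 0.3, 0.0]
gripper_width: 0.0598
```

Run:
```python
from h import *
np.set_printoptions(precision=4,suppress=True)
s=arm.state();print(s["time_s"],s["joints"],s["eef_pos"],s["eef_rot"],s["gripper_width"],s["ft_force"])
im=viewer.read_camera("wrist")
for l in ["bolt_mid","bolt_nose"]:
    print(l,[(np.round(w("wrist",r["at"]),4).tolist(),round(r["conf"],2)) for r in nets.place_of("wrist",l)[:3]])
t=viewer.read_camera("top")
for l in ["bolt_mid","bolt_nose","jig_top","stop_face"]:
    print(l,[(np.round(w("top",r["at"]),4).tolist(),round(r["conf"],2)) for r in nets.place_of("top",l)[:5]])
cv2.imwrite("pics/w1r.png",im); cv2.imwrite("pics/t1r.png",t)
T=cv2.resize(t[115:245,280:340],(277,600),interpolation=cv2.INTER_CUBIC)
cv2.imwrite("pics/w1.png",np.hstack([cv2.resize(im,(520,390)).copy() if 0 else cv2.copyMakeBorder(cv2.resize(im,(520,390)),0,210,0,0,0),T]))
```

```text
1.7333 [0.5761 0.37   0.174  1.3759 0.     0.7083] [0.5031 0.3268 0.2005] [-0.0004  0.066   0.9978 -0.0003] 0.0597856562066844 [-0.9591  0.2766  0.0275]
bolt_mid [([0.4989, 0.3267, 0.0206], 0.97), ([0.727, 0.3249, 0.014], 0.96)]
bolt_nose [([0.5698, 0.3225, 0.0205], 0.96), ([0.7409, 0.2612, 0.0171], 0.69)]
bolt_mid [([0.7271, 0.3274, 0.0118], 0.8), ([0.7332, 0.1441, 0.0112], 0.76), ([0.5042, 0.3278, 0.0194], 0.72)]
bolt_nose [([0.8013, 0.1435, 0.016], 0.91), ([0.7461, 0.2618, 0.0142], 0.72), ([0.5714, 0.3239, 0.0199], 0.65)]
jig_top [([0.4975, -0.1898, 0.0471], 0.98)]
stop_face [([0.5901, -0.1935, 0.0639], 0.74)]
```

View pics/w1.png

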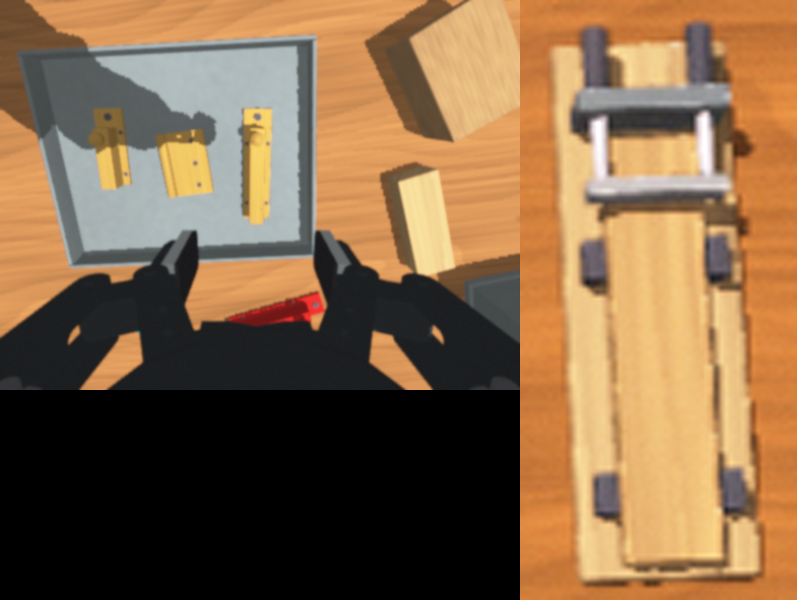

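The wrist picture shows the bolt with its tail up at (257,115) and its nose down at (256,220), nearly upright in the image. The jig crop shows the timber edges running from (608,212) to (628,560) and from (703,212) to (722,555). I'll convert these to positions.

Run:
```python
from h import *
np.set_printoptions(precision=4,suppress=True)
k=277/60
def tp(u,v,z): return ray("top",(280+(u-520)/k-0.4,115+v/k-0.4),z)
L=[tp(608,212,.045),tp(628,560,.045)];R=[tp(703,212,.045),tp(722,556,.045)]
for a in (L,R): print(a, np.degrees(np.arctan2(a[0][1]-a[1][1],a[0][0]-a[1][0])))
print("near mid",(L[1]+R[1])/2,"far",(L[0]+R[0])/2)
# wrist: segment brass bolt
im=cv2.imread("pics/w1r.png"); hsv=cv2.cvtColor(im,cv2.COLOR_BGR2HSV)
roi=np.zeros(im.shape[:2],np.uint8); roi[95:230,225:290]=1
m=cv2.inRange(hsv,(10,100,60),(35,255,255))*roi
n,lab,st,_=cv2.connectedComponentsWithStats(m); i=1+np.argmax(st[1:,4]); print(st[i])
ys,xs=np.where(lab==i); 
for r in range(ys.min(),ys.max()+1,6): print(r,xs[ys==r].min(),xs[ys==r].max(),end=' | ')
cv2.imwrite("pics/w2.png",cv2.resize(im[95:230,215:295],(355,600),interpolation=cv2.INTER_CUBIC))
c=viewer.get_calibration("wrist");print(c["fx"],np.array(c["pose"]))
```

```text
[array([ 0.5819, -0.1606,  0.045 ]), array([ 0.3293, -0.1648,  0.045 ])] 0.9445608835535636
[array([ 0.5804, -0.2297,  0.045 ]), array([ 0.3306, -0.2315,  0.045 ])] 0.3920376722958218
near mid [ 0.33   -0.1981  0.045 ] far [ 0.5811 -0.1952  0.045 ]
[ 240  107   28  113 2788]
107 240 266 | 113 240 266 | 119 240 266 | 125 240 266 | 131 240 266 | 137 240 266 | 143 240 265 | 149 240 265 | 155 240 265 | 161 240 265 | 167 240 265 | 173 240 265 | 179 240 265 | 185 240 264 | 191 240 264 | 197 240 264 | 203 240 264 | 209 240 264 | 215 246 258 | 285.9966118678714 [[ 0.1266  0.9562  0.2638  0.4345]
 [ 0.992  -0.1221 -0.0332  0.3372]
 [ 0.0004  0.2658 -0.964   0.3741]
 [ 0.      0.      0.      1.    ]]
```

View pics/w2.png

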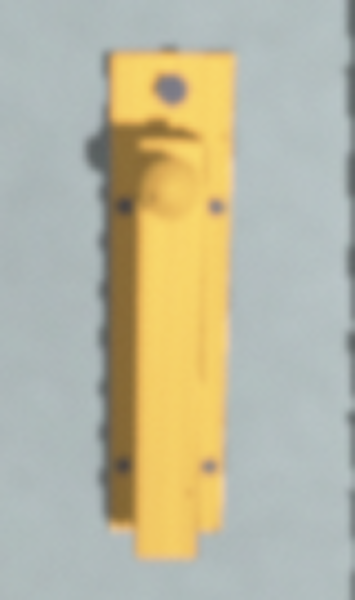

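The bolt crop shows the plate corners at (110,53), (234,55), (222,530) and (108,525). The nose top edge runs from (136,558) to (196,556).

Run:
```python
from h import *
np.set_printoptions(precision=4,suppress=True)
def p(u,v,z): return ray("wrist",(215+(u+.5)/4.4375-.5,95+(v+.5)/4.444-.5),z)
TL,TR,BR,BL=[p(*q,.010) for q in [(110,53),(234,55),(222,530),(108,525)]]
N=(p(136,558,.033)+p(196,556,.033))/2
print(TL,TR,BR,BL,N)
print("w",np.linalg.norm(TL-TR),np.linalg.norm(BL-BR),"len",np.linalg.norm((TL+TR-BL-BR)/2))
t=(TL+TR)/2;n=(BL+BR)/2;d=N-t;print("tail",t,"nose",n,"mid",(t+n)/2)
for e in (n-t,N-t):print(np.degrees(np.arctan2(e[1],e[0])))
h=[p(136,300,.033),p(200,300,.033)];print(h)
s=arm.state();q=s["eef_rot"];print("jaw yaw",np.degrees(np.arctan2(q[2]**2-q[1]**2,2*q[1]*q[2])))
```

```text
[0.4285 0.323  0.01  ] [0.4334 0.3569 0.01  ] [0.5711 0.3377 0.01  ] [0.5651 0.3034 0.01  ] [0.5686 0.3207 0.033 ]
w 0.03419879061914588 0.03478170465442309 len 0.13851798433920937
tail [0.431 0.34  0.01 ] nose [0.5681 0.3205 0.01  ] mid [0.4995 0.3303 0.01  ]
-8.059180880415974
-7.952092371104674
[array([0.4936, 0.3221, 0.033 ]), array([0.4958, 0.3393, 0.033 ])]
jaw yaw 82.68189288213895
```

Call:
jog_arm(rows=[{"delta_pos": [0.0015, 0.0028, -0.035], "dr": [0, 0, -0.7], "claw": 0.4}, {"delta_pos": [0.0015, 0.0028, -0.07], "dr": [0, 0, -0.7], "claw": 0.4}, {"delta_pos": [0.0015, 0.0028, -0.105], "dr": [0, 0, -0.7], "claw": 0.4}, {"delta_pos": [0.0015, 0.0028, -0.135], "dr": [0, 0, -0.7], "claw": 0.4}, {"delta_pos": [0.0015, 0.0028, -0.16], "dr": [0, 0, -0.7], "claw": 0.4}, {"delta_pos": [0.0015, 0.0028, -0.175], "dr": [0, 0, -0.7], "claw": 0.4}, {"delta_pos": [0.0015, 0.0028, -0.184], "dr": [0, 0, -0.7], "claw": 0.4}, {"delta_pos": [0.0015, 0.0028, -0.186], "dr": [0, 0, -0.7], "claw": 0.4}, {"delta_pos": [0.0015, 0.0028, -0.186], "dr": [0, 0, -0.7], "claw": 0.4}])

```text
time_s: 2.88
eef_pos: [0.5025, 0.3318, 0.0158]
eef_rot: [0.0, 0.07, 0.998, 0.0]
ft_force: [-0.5, 0.6, 0.4]
gripper_width: 0.0509
```

Call:
jog_arm(rows=[{"delta_pos": [0.002, -0.0015, -0.001], "dr": [0, 0, 0], "claw": 0.5}, {"delta_pos": [0.002, -0.0015, -0.001], "dr": [0, 0, 0], "claw": 0.7}, {"delta_pos": [0.002, -0.0015, -0.001], "dr": [0, 0, 0], "claw": 1}, {"delta_pos": [0.002, -0.0015, -0.001], "dr": [0, 0, 0], "claw": 1}, {"delta_pos": [0.002, -0.0015, -0.001], "dr": [0, 0, 0], "claw": 1}, {"delta_pos": [0.002, -0.0015, -0.001], "dr": [0, 0, 0], "claw": 1}, {"delta_pos": [0.002, -0.0015, -0.001], "dr": [0, 0, 0], "claw": 1}, {"delta_pos": [0.002, -0.0015, -0.001], "dr": [0, 0, 0], "claw": 1}])

```text
time_s: 3.55
eef_pos: [0.5045, 0.3303, 0.0148]
eef_rot: [0.0, 0.07, 0.998, 0.0]
ft_force: [0.1, 0.5, -0.2]
gripper_width: 0.0003
```

The fingers shut on nothing, so I'll look before doing anything else.

Run:
```python
from h import *
np.set_printoptions(precision=4,suppress=True)
s=arm.state();print(s["time_s"],s["joints"],s["eef_pos"],s["gripper_width"],s["ft_force"])
im=viewer.read_camera("wrist"); cv2.imwrite("pics/w3r.png",im)
for l in ["bolt_mid","bolt_nose"]:
    print(l,[(np.round(w("wrist",r["at"]),4).tolist(),round(r["conf"],2)) for r in nets.place_of("wrist",l)[:3]])
sc=viewer.read_camera("scene"); cv2.imwrite("pics/s3r.png",sc)
S=cv2.resize(sc[90:210,220:360],(390,334),interpolation=cv2.INTER_CUBIC)
cv2.imwrite("pics/w3.png",np.hstack([cv2.resize(im,(400,334)),S]))
```

```text
3.55 [ 0.5796  0.4847 -0.1391  0.9467 -0.      0.7191] [0.5045 0.3303 0.0148] 0.00031850873382033106 [ 0.0845  0.5242 -0.234 ]
bolt_mid [([0.5026, 0.3279, 0.0201], 0.96)]
bolt_nose [([0.5689, 0.3203, 0.0174], 0.73)]
```

View pics/w3.png

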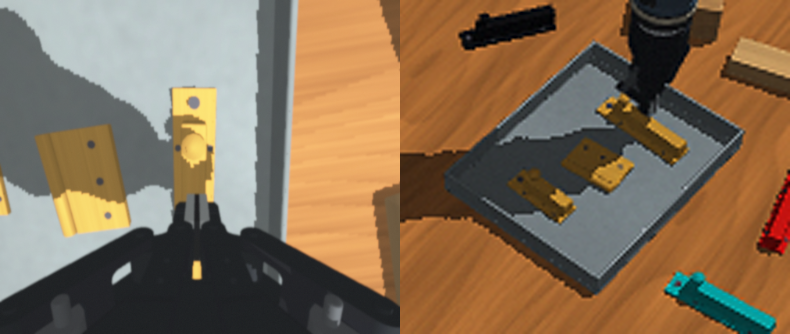

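Run:
```python
from h import *
np.set_printoptions(precision=4,suppress=True)
s=arm.state();e=np.array(s["eef_pos"])
A=[]
for cam,f,r,sz in [("wrist","pics/w3r.png",(170,290,200,300),(400,480)),("scene","pics/s3r.png",(90,190,280,360),(384,480))]:
    im=cv2.imread(f);k=sz[1]/(r[1]-r[0]);a=cv2.resize(im[r[0]:r[1],r[2]:r[3]],sz,interpolation=cv2.INTER_CUBIC)
    for dz,col in [(0,(0,0,255)),(.019,(0,255,0)),(.040,(255,0,0))]:
        u=px(cam,e+[0,0,dz]);print(cam,dz,u);v=((u-[r[2],r[0]]+.5)*k).astype(int);cv2.circle(a,tuple(map(int,v)),4,col,1)
    A.append(a)
cv2.imwrite("pics/w4.png",np.hstack(A))
```

```text
wrist 0 [251.5571 218.2844]
wrist 0.019 [251.5587 230.2403]
wrist 0.04 [251.5609 246.9565]
scene 0 [307.5429 135.2999]
scene 0.019 [308.0327 132.0075]
scene 0.04 [308.5855 128.2919]
```

View pics/w4.png

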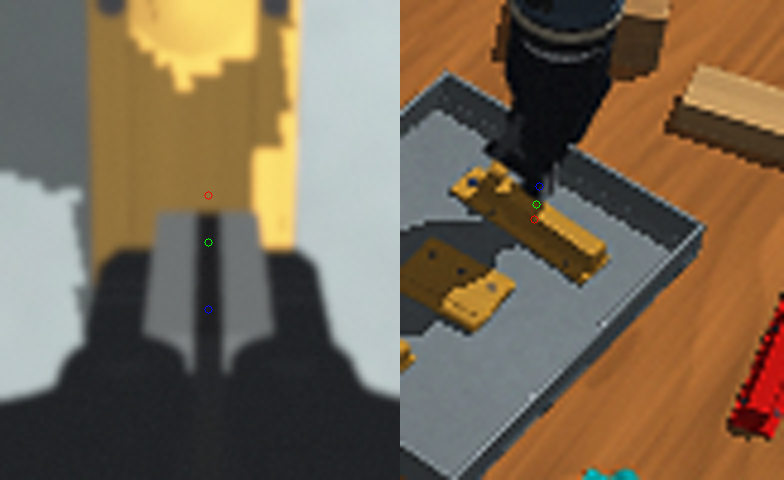

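The red TCP mark lies well beyond the visible tips at about (210,212) in the crop. In both views the fingers shut above the housing, so the true tips are about 30 mm higher than the reported TCP. I'll open, go lower in small steps and watch the force.

Call:
jog_arm(rows=[{"delta_pos": [0, 0, 0], "dr": [0, 0, 0], "claw": 0.4}, {"delta_pos": [0, 0, 0], "dr": [0, 0, 0], "claw": 0.4}, {"delta_pos": [0, 0, 0], "dr": [0, 0, 0], "claw": 0.4}, {"delta_pos": [0, 0, 0], "dr": [0, 0, 0], "claw": 0.4}, {"delta_pos": [0, 0, -0.005], "dr": [0, 0, 0], "claw": 0.4}, {"delta_pos": [0, 0, -0.01], "dr": [0, 0, 0], "claw": 0.4}, {"delta_pos": [0, 0, -0.015], "dr": [0, 0, 0], "claw": 0.4}, {"delta_pos": [0, 0, -0.015], "dr": [0, 0, 0], "claw": 0.4}])

```text
time_s: 4.42
eef_pos: [0.5038, 0.3298, -0.0017]
eef_rot: [-0.001, 0.07, 0.998, -0.001]
ft_force: [0.1, 0.1, -0.3]
gripper_width: 0.0509
```

Run:
```python
from h import *
np.set_printoptions(precision=4,suppress=True)
s=arm.state();e=np.array(s["eef_pos"]);print(e,s["gripper_width"],s["ft_force"],px("wrist",e))
im=viewer.read_camera("wrist"); cv2.imwrite("pics/w5r.png",im)
sc=viewer.read_camera("scene"); cv2.imwrite("pics/s5r.png",sc)
S=cv2.resize(sc[100:180,270:350],(390,390),interpolation=cv2.INTER_CUBIC)
cv2.imwrite("pics/w5.png",np.hstack([cv2.resize(im[150:330,160:345],(400,390),interpolation=cv2.INTER_CUBIC),S]))
```

```text
[ 0.5038  0.3298 -0.0017] 0.050925807843186184 [ 0.0627  0.0539 -0.2869] [251.5609 218.3272]
```

View pics/w5.png

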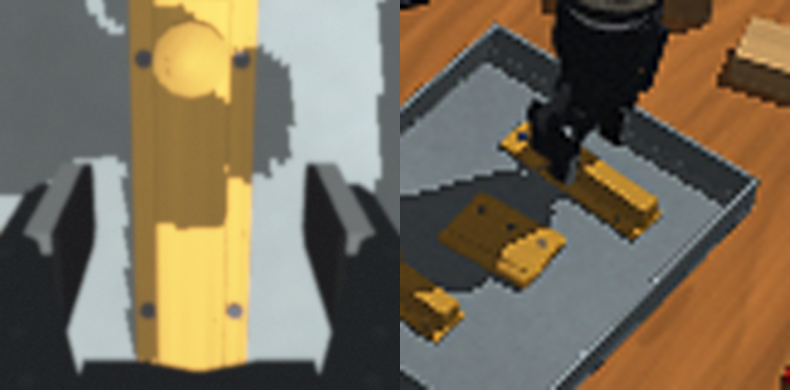

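The reported z of −0.0017 with no contact confirms the offset. The tips now straddle the housing at (93,165) and (305,165) in the crop, and I estimate them at z≈0.034. I'll go about 13 mm lower and then close.

Call:
jog_arm(rows=[{"delta_pos": [0.001, 0, -0.003], "dr": [0, 0, 0], "claw": 0.4}, {"delta_pos": [0.001, 0, -0.006], "dr": [0, 0, 0], "claw": 0.4}, {"delta_pos": [0.001, 0, -0.009], "dr": [0, 0, 0], "claw": 0.4}, {"delta_pos": [0.001, 0, -0.012], "dr": [0, 0, 0], "claw": 0.4}, {"delta_pos": [0.001, 0, -0.013], "dr": [0, 0, 0], "claw": 0.4}])

```text
time_s: 4.93
eef_pos: [0.5049, 0.3299, -0.0144]
eef_rot: [-0.001, 0.07, 0.998, -0.0]
ft_force: [0.2, -0.4, 0.2]
gripper_width: 0.0512
```

Call:
jog_arm(rows=[{"delta_pos": [0, 0, 0], "dr": [0, 0, 0], "claw": 0.6}, {"delta_pos": [0, 0, 0], "dr": [0, 0, 0], "claw": 0.8}, {"delta_pos": [0, 0, 0], "dr": [0, 0, 0], "claw": 1}, {"delta_pos": [0, 0, 0], "dr": [0, 0, 0], "claw": 1}, {"delta_pos": [0, 0, 0], "dr": [0, 0, 0], "claw": 1}, {"delta_pos": [0, 0, 0], "dr": [0, 0, 0], "claw": 1}])

```text
time_s: 5.43
eef_pos: [0.505, 0.33, -0.0141]
eef_rot: [-0.0, 0.07, 0.998, -0.0]
ft_force: [0.3, -1.3, 3.5]
gripper_width: 0.0168
```

It is gripped at about 17 mm, near the 18 mm housing width. Now I'll lift.

Call:
jog_arm(rows=[{"delta_pos": [0, 0, 0.01], "dr": [0, 0, 0], "claw": 1}, {"delta_pos": [0, 0, 0.03], "dr": [0, 0, 0], "claw": 1}, {"delta_pos": [0, 0, 0.06], "dr": [0, 0, 0], "claw": 1}, {"delta_pos": [0, 0, 0.09], "dr": [0, 0, 0], "claw": 1}, {"delta_pos": [0, 0, 0.12], "dr": [0, 0, 0], "claw": 1}, {"delta_pos": [0, -0.03, 0.14], "dr": [0, 0, 2], "claw": 1}, {"delta_pos": [-0.003, -0.06, 0.15], "dr": [0, 0, 4], "claw": 1}, {"delta_pos": [-0.006, -0.1, 0.15], "dr": [0, 0, 6], "claw": 1}, {"delta_pos": [-0.01, -0.13, 0.15], "dr": [0, 0, 8], "claw": 1}, {"delta_pos": [-0.015, -0.16, 0.15], "dr": [0, 0, 8.6], "claw": 1}])

```text
time_s: 6.27
eef_pos: [0.4895, 0.1684, 0.1365]
eef_rot: [-0.0, -0.006, 1.0, -0.0]
ft_force: [1.1, 0.2, -2.3]
gripper_width: 0.0166
```

Call:
jog_arm(rows=[{"delta_pos": [0, -0.04, 0], "dr": [0, 0, 0], "claw": 1}, {"delta_pos": [0, -0.08, 0], "dr": [0, 0, 0], "claw": 1}, {"delta_pos": [0, -0.12, 0], "dr": [0, 0, 0], "claw": 1}, {"delta_pos": [0, -0.16, 0], "dr": [0, 0, 0], "claw": 1}, {"delta_pos": [-0.002, -0.2, 0], "dr": [0, 0, 0], "claw": 1}, {"delta_pos": [-0.004, -0.24, 0], "dr": [0, 0, 0], "claw": 1}, {"delta_pos": [-0.004, -0.28, 0], "dr": [0, 0, 0], "claw": 1}, {"delta_pos": [-0.004, -0.32, 0], "dr": [0, 0, 0], "claw": 1}, {"delta_pos": [-0.004, -0.35, -0.01], "dr": [0, 0, 0], "claw": 1}, {"delta_pos": [-0.004, -0.3645, -0.03], "dr": [0, 0, 0], "claw": 1}])

```text
time_s: 7.1
eef_pos: [0.4868, -0.2004, 0.1085]
eef_rot: [0.002, -0.005, 1.0, -0.002]
ft_force: [1.4, 0.1, -3.8]
gripper_width: 0.0167
```

Run:
```python
from h import *
np.set_printoptions(precision=4,suppress=True)
s=arm.state();e=np.array(s["eef_pos"]);q=s["eef_rot"];print(s["time_s"],e,s["gripper_width"],s["ft_force"],"jaw yaw",np.degrees(np.arctan2(q[2]**2-q[1]**2,2*q[1]*q[2])))
im=viewer.read_camera("wrist"); cv2.imwrite("pics/w6r.png",im)
for l in ["bolt_mid","bolt_nose","jig_top","stop_face"]:
    print(l,[(np.round(w("wrist",r["at"]),4).tolist(),round(r["conf"],2)) for r in nets.place_of("wrist",l)[:3]])
cv2.imwrite("pics/w6.png",cv2.resize(im,(800,600)))
```

```text
7.1 [ 0.4868 -0.2004  0.1085] 0.016721735131144166 [ 1.3948  0.1152 -3.8279] jaw yaw 90.56218486337244
bolt_mid [([0.4836, -0.1998, 0.1356], 0.8)]
bolt_nose []
jig_top []
stop_face []
```

View pics/w6.png

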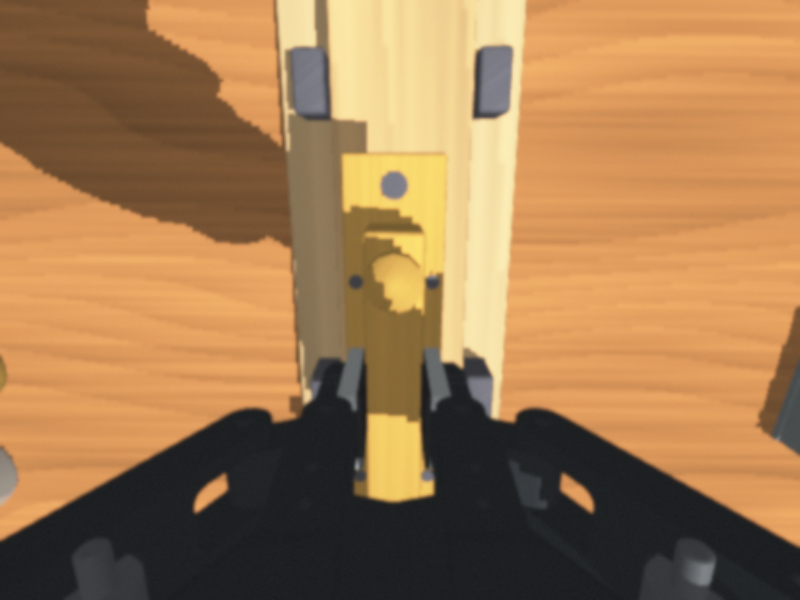

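The bolt is held, with its plate tail edge at (341..446,153). The plywood base edges run from (277,0) to (303,410) on the left and from (525,0) to (500,410) on the right. I'll compute the jig centre line and the bolt line from these.

Run:
```python
from h import *
np.set_printoptions(precision=4,suppress=True)
im=cv2.imread("pics/w6r.png"); hsv=cv2.cvtColor(im,cv2.COLOR_BGR2HSV)
def r(u,v,z): return ray("wrist",((u+.5)*.64-.5,(v+.5)*.64-.5),z)
l=[r(277,0,.018),r(303,410,.018)];g=[r(525,0,.018),r(500,410,.018)]
for a in (l,g): d=a[1]-a[0];print("edge",a,np.degrees(np.arctan2(d[1],d[0])))
print("base centre",(l[0]+g[0])/2,(l[1]+g[1])/2, "w",l[0]-g[0])
zb=.1085+.0331-.014+.005
TL,TR=r(341,153,zb),r(446,153,zb);print("tail",TL,TR,(TL+TR)/2)
SL,SR=r(356,282,zb),r(432,282,zb);FL,FR=r(360,476,zb),r(427,476,zb)
print("screw holes",(SL+SR)/2,(FL+FR)/2,SR-SL,FR-FL)
```

```text
edge [array([ 0.3337, -0.2575,  0.018 ]), array([ 0.5685, -0.2536,  0.018 ])] 0.9443875860821979
edge [array([ 0.332 , -0.1302,  0.018 ]), array([ 0.5668, -0.125 ,  0.018 ])] 1.2465763131922054
base centre [ 0.3328 -0.1938  0.018 ] [ 0.5676 -0.1893  0.018 ] w [ 0.0017 -0.1273  0.    ]
tail [ 0.4126 -0.2131  0.1326] [ 0.4122 -0.1802  0.1326] [ 0.4124 -0.1966  0.1326]
screw holes [ 0.454  -0.1959  0.1326] [ 0.5305 -0.195   0.1326] [-0.0003  0.0257 -0.    ] [-0.0003  0.0257  0.    ]
```

Call:
jog_arm(rows=[{"delta_pos": [0, 0.005, -0.02], "dr": [0, 0, 0], "claw": 1}, {"delta_pos": [0, 0.005, -0.04], "dr": [0, 0, 0], "claw": 1}, {"delta_pos": [0, 0.005, -0.055], "dr": [0, 0, 0], "claw": 1}, {"delta_pos": [0, 0.005, -0.065], "dr": [0, 0, 0], "claw": 1}, {"delta_pos": [0, 0.005, -0.072], "dr": [0, 0, 0], "claw": 1}, {"delta_pos": [0, 0.005, -0.074], "dr": [0, 0, 0], "claw": 1}, {"delta_pos": [0, 0.005, -0.074], "dr": [0, 0, 0], "claw": 1}])

```text
time_s: 7.93
eef_pos: [0.4856, -0.1903, 0.0332]
eef_rot: [-0.0, -0.007, 1.0, -0.0]
ft_force: [-0.4, -0.0, -3.3]
gripper_width: 0.0167
```

Run:
```python
from h import *
np.set_printoptions(precision=4,suppress=True)
s=arm.state();e=np.array(s["eef_pos"]);q=s["eef_rot"];print(s["time_s"],e,q,s["gripper_width"],s["ft_force"])
im=viewer.read_camera("wrist"); cv2.imwrite("pics/w7r.png",im)
for l in ["bolt_mid","bolt_nose","jig_top"]: print(l,[(np.round(w("wrist",r["at"]),4).tolist(),round(r["conf"],2)) for r in nets.place_of("wrist",l)[:3]])
t=viewer.read_camera("top"); cv2.imwrite("pics/t7r.png",t)
for l in ["bolt_mid","bolt_nose","jig_top","stop_face"]: print(l,[(np.round(w("top",r["at"]),4).tolist(),round(r["conf"],2)) for r in nets.place_of("top",l) if abs(r["at"][0])<2 and w("top",r["at"])[1]<-.1][:3])
a=cv2.resize(im[:300,140:370],(460,600),interpolation=cv2.INTER_CUBIC)
b=cv2.resize(t[115:245,275:345],(323,600),interpolation=cv2.INTER_CUBIC)
cv2.imwrite("pics/w7.png",np.hstack([a,b]))
```

```text
7.9333 [ 0.4856 -0.1903  0.0332] [-0.0003 -0.0066  1.     -0.0001] 0.01669265785068054 [-0.4117 -0.0251 -3.2919]
bolt_mid [([0.4858, -0.1924, 0.0676], 0.6)]
bolt_nose []
jig_top []
bolt_mid []
bolt_nose [([0.6342, -0.5006, -0.0002], 0.55), ([0.4208, -0.5625, -0.0012], 0.22)]
jig_top [([0.4954, -0.1935, 0.0452], 0.65)]
stop_face [([0.5923, -0.1932, 0.0632], 0.46)]
```

View pics/w7.png

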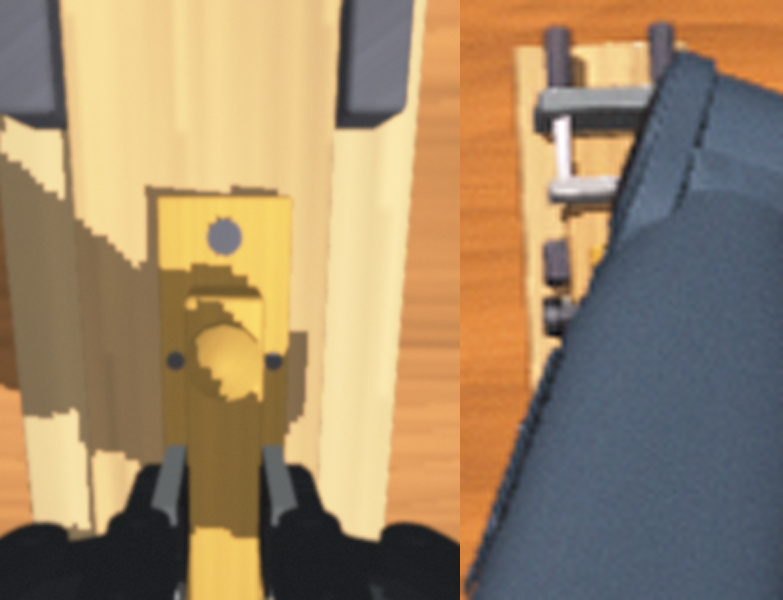

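The bolt's tail plate is at columns 158–291 in the crop and the timber edges are at about 72 and 332 on row 200. The bolt is therefore about 6 mm too far to +y, though parallel to the timber. I'll correct y and lower it to the timber.

Call:
jog_arm(rows=[{"delta_pos": [0, -0.003, 0], "dr": [0, 0, 0], "claw": 1}, {"delta_pos": [0, -0.006, -0.002], "dr": [0, 0, 0], "claw": 1}, {"delta_pos": [0, -0.006, -0.004], "dr": [0, 0, 0], "claw": 1}, {"delta_pos": [0, -0.006, -0.006], "dr": [0, 0, 0], "claw": 1}, {"delta_pos": [0, -0.006, -0.006], "dr": [0, 0, 0], "claw": 1}, {"delta_pos": [0, -0.006, -0.006], "dr": [0, 0, 0], "claw": 1}])

```text
time_s: 8.88
eef_pos: [0.4853, -0.1967, 0.0269]
eef_rot: [-0.0, -0.006, 1.0, -0.0]
ft_force: [-0.0, 0.2, -3.2]
gripper_width: 0.0166
```

Call:
jog_arm(rows=[{"delta_pos": [0, 0, -0.001], "dr": [0, 0, 0], "claw": 1}, {"delta_pos": [0, 0, -0.001], "dr": [0, 0, 0], "claw": 1}, {"delta_pos": [0, 0, -0.001], "dr": [0, 0, 0], "claw": 1}])

```text
time_s: 9.13
eef_pos: [0.4852, -0.1966, 0.0259]
eef_rot: [-0.0, -0.006, 1.0, -0.0]
ft_force: [-0.0, 0.5, -3.8]
gripper_width: 0.0165
```

Call:
jog_arm(rows=[{"delta_pos": [0, 0, -0.001], "dr": [0, 0, 0], "claw": 1}, {"delta_pos": [0, 0, -0.001], "dr": [0, 0, 0], "claw": 1}, {"delta_pos": [0, 0, -0.001], "dr": [0, 0, 0], "claw": 1}])

```text
time_s: 9.38
eef_pos: [0.4853, -0.1967, 0.0258]
eef_rot: [-0.0, -0.006, 1.0, -0.0]
ft_force: [-3.6, 0.4, 7.9]
gripper_width: 0.0166
```

It has touched the timber (Fz rose by about 12 N). I'll ease off and slide towards the stop.

Call:
jog_arm(rows=[{"delta_pos": [0.003, 0, 0.0], "dr": [0, 0, 0], "claw": 1}, {"delta_pos": [0.008, 0, 0.0], "dr": [0, 0, 0], "claw": 1}, {"delta_pos": [0.014, 0, 0.0], "dr": [0, 0, 0], "claw": 1}, {"delta_pos": [0.02, 0, 0.0], "dr": [0, 0, 0], "claw": 1}, {"delta_pos": [0.026, 0.0005, 0.0], "dr": [0, 0, 0], "claw": 1}, {"delta_pos": [0.031, 0.0005, 0.0], "dr": [0, 0, 0], "claw": 1}, {"delta_pos": [0.034, 0.0005, 0.0], "dr": [0, 0, 0], "claw": 1}, {"delta_pos": [0.034, 0.0005, 0.0], "dr": [0, 0, 0], "claw": 1}])

```text
time_s: 10.05
eef_pos: [0.5205, -0.1962, 0.0259]
eef_rot: [0.0, -0.006, 1.0, -0.0]
ft_force: [1.6, 0.2, -0.7]
gripper_width: 0.0171
```

Call:
jog_arm(rows=[{"delta_pos": [0.002, 0, 0], "dr": [0, 0, 0], "claw": 1}, {"delta_pos": [0.005, 0, 0], "dr": [0, 0, 0], "claw": 1}, {"delta_pos": [0.008, 0, 0], "dr": [0, 0, 0], "claw": 1}, {"delta_pos": [0.01, 0, 0], "dr": [0, 0, 0], "claw": 1}, {"delta_pos": [0.01, 0, 0], "dr": [0, 0, 0], "claw": 1}, {"delta_pos": [0.01, 0, 0], "dr": [0, 0, 0], "claw": 1}])

```text
time_s: 10.55
eef_pos: [0.5289, -0.1961, 0.0259]
eef_rot: [-0.001, -0.006, 1.0, -0.0]
ft_force: [-7.9, 0.6, 5.9]
gripper_width: 0.0164
```

Call:
jog_arm(rows=[{"delta_pos": [0.001, 0, 0.0003], "dr": [0, 0, 0], "claw": 1}, {"delta_pos": [0.003, 0, 0.0005], "dr": [0, 0, 0], "claw": 1}, {"delta_pos": [0.005, 0, 0.0005], "dr": [0, 0, 0], "claw": 1}, {"delta_pos": [0.005, 0, 0.0005], "dr": [0, 0, 0], "claw": 1}, {"delta_pos": [0.005, 0, 0.0005], "dr": [0, 0, 0], "claw": 1}])

```text
time_s: 10.97
eef_pos: [0.5322, -0.1959, 0.0259]
eef_rot: [-0.002, -0.006, 1.0, -0.0]
ft_force: [-7.1, -0.7, 2.2]
gripper_width: 0.0167
```

Run:
```python
from h import *
np.set_printoptions(precision=4,suppress=True)
s=arm.state();print(s["time_s"],s["eef_pos"],s["ft_force"],s["wrist_torque"])
im=viewer.read_camera("wrist")
t=viewer.read_camera("scene"); cv2.imwrite("pics/s8r.png",t)
for cam in ["scene","wrist"]:
  for l in ["bolt_mid","bolt_nose","jig_top","stop_face"]: print(cam,l,[(np.round(w(cam,r["at"]),4).tolist(),round(r["conf"],2)) for r in nets.place_of(cam,l) if w(cam,r["at"])[1]<-.1][:3])
o=cv2.imread("pics/s3r.png")
f=lambda x:cv2.resize(x[180:300,160:290],(400,369),interpolation=cv2.INTER_CUBIC)
cv2.imwrite("pics/s8.png",np.hstack([f(o),f(t)]))
```

```text
10.9667 [ 0.5322 -0.1959  0.0259] [-7.1377 -0.6746  2.2415] [-0.1689  1.3034  0.0094]
scene bolt_mid [([0.5282, -0.1958, 0.0591], 0.82)]
scene bolt_nose [([0.6019, -0.1961, 0.0548], 0.78)]
scene jig_top [([0.4941, -0.1948, 0.0505], 0.84)]
scene stop_face [([0.5985, -0.1955, 0.064], 0.74), ([0.4206, -0.5654, 0.0034], 0.67)]
wrist bolt_mid [([0.5313, -0.1967, 0.0588], 0.83)]
wrist bolt_nose []
wrist jig_top []
wrist stop_face []
```

View pics/s8.png

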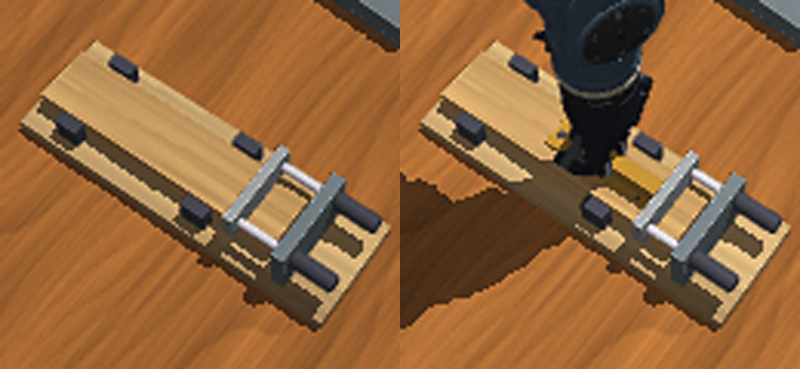

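The scene view (before on the left, now on the right) shows the stop plate shifted from about (285,150) to (295,155). I'll quantify that by template matching.

```bash
cat > stop.py <<'E'
from h import *
import sys
def disp(new):
    o=cv2.imread("pics/s3r.png"); k=8
    # stop's left end: visible in both, old crop around (225..250,195..235)/3.08 ; upper end
    res=[]
    for (u0,v0,u1,v1) in [(230,203,240,258),(246,225,256,235)][:1]:
        pass
    a0=px("scene",[.59,-.195,.063]);a1=px("scene",[.61,-.195,.063]);d=(a1-a0)/20
    for (cu,cv) in [(238,222),(283,158)]:
        u=int(160+cu/3.077);v=int(180+cv/3.077);h=6
        T=cv2.resize(o[v-h:v+h+1,u-h:u+h+1],None,fx=k,fy=k,interpolation=cv2.INTER_CUBIC)
        H=h+16;S=cv2.resize(new[v-H:v+H+1,u-H:u+H+1],None,fx=k,fy=k,interpolation=cv2.INTER_CUBIC)
        m=cv2.matchTemplate(S,T,cv2.TM_CCOEFF_NORMED);_,c,_,l=cv2.minMaxLoc(m)
        sh=(np.array(l)-16*k)/k; res.append((round(c,2),sh.tolist(),"mm",round(float(sh@d/(d@d)),1)))
    return d,res
if __name__=="__main__": print(disp(cv2.imread(sys.argv[1]) if len(sys.argv)>1 else viewer.read_camera("scene")))
E
python3 stop.py pics/s8r.png
```

```text
(array([0.25656062, 0.17087134]), [(0.98, [3.125, 2.0], 'mm', 12.0), (0.96, [3.125, 1.875], 'mm', 11.8)])
```

The stop is pushed back about 12 mm (≈6 N), which agrees with the force reading. I need about 8 mm more.

Call:
jog_arm(rows=[{"delta_pos": [0.003, 0, 0], "dr": [0, 0, 0], "claw": 1}, {"delta_pos": [0.005, 0, 0], "dr": [0, 0, 0], "claw": 1}, {"delta_pos": [0.007, 0, 0], "dr": [0, 0, 0], "claw": 1}, {"delta_pos": [0.009, 0, 0], "dr": [0, 0, 0], "claw": 1}, {"delta_pos": [0.009, 0, 0], "dr": [0, 0, 0], "claw": 1}, {"delta_pos": [0.009, 0, 0], "dr": [0, 0, 0], "claw": 1}])

```text
time_s: 11.97
eef_pos: [0.538, -0.1958, 0.0258]
eef_rot: [-0.005, -0.006, 1.0, -0.0]
ft_force: [-15.0, -0.6, 11.7]
gripper_width: 0.0166
```

Run:
```python
from h import *
from stop import disp
np.set_printoptions(precision=4,suppress=True)
im=viewer.read_camera("scene"); cv2.imwrite("pics/s9r.png",im); print(disp(im)[1])
for cam in ["scene","wrist"]:
  if cam=="wrist": wi=viewer.read_camera("wrist")
  for l in ["bolt_mid","bolt_nose"]: print(cam,l,[(np.round(w(cam,r["at"]),4).tolist(),round(r["conf"],2)) for r in nets.place_of(cam,l) if w(cam,r["at"])[1]<-.1][:2])
s=arm.state();print(s["time_s"],s["eef_pos"],s["eef_rot"],s["ft_force"],s["gripper_width"])
a=cv2.resize(wi[:300,140:370],(383,500),interpolation=cv2.INTER_CUBIC)
b=cv2.resize(im[180:300,160:290],(400,369),interpolation=cv2.INTER_CUBIC)
cv2.imwrite("pics/w9.png",np.hstack([a,cv2.copyMakeBorder(b,0,131,0,0,0)]))
```

```text
[(0.98, [4.75, 3.125], 'mm', 18.4), (0.94, [4.75, 2.875], 'mm', 18.0)]
scene bolt_mid []
scene bolt_nose [([0.6054, -0.1958, 0.0601], 0.52)]
wrist bolt_mid [([0.54, -0.1957, 0.0605], 0.96)]
wrist bolt_nose []
12.2667 [ 0.538  -0.1958  0.0259] [-0.0049 -0.0057  1.     -0.    ] [-14.2881   0.1314  10.8929] 0.016901844405067517
```

View pics/w9.png

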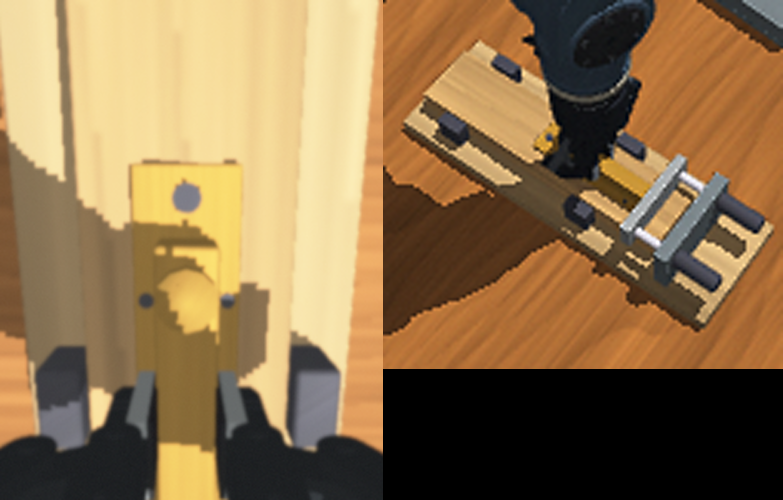

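The stop is at 18.2 mm (≈9 N). The bolt is parallel to the timber and about 1.5 mm off its middle line. A small trim will ease the downward load and move the stop nearer 20 mm, then I'll hold.

Call:
jog_arm(rows=[{"delta_pos": [0.004, 0, 0.0004], "dr": [0, 0, 0], "claw": 1}, {"delta_pos": [0.0045, -0.0005, 0.0007], "dr": [0, 0, 0], "claw": 1}, {"delta_pos": [0.0045, -0.0005, 0.0007], "dr": [0, 0, 0], "claw": 1}, {"delta_pos": [0.0045, -0.0005, 0.0007], "dr": [0, 0, 0], "claw": 1}, {"delta_pos": [0.0045, -0.0005, 0.0007], "dr": [0, 0, 0], "claw": 1}, {"delta_pos": [0.0045, -0.0005, 0.0007], "dr": [0, 0, 0], "claw": 1}, {"delta_pos": [0.0045, -0.0005, 0.0007], "dr": [0, 0, 0], "claw": 1}, {"delta_pos": [0.0045, -0.0005, 0.0007], "dr": [0, 0, 0], "claw": 1}])

```text
time_s: 12.93
eef_pos: [0.5396, -0.1959, 0.026]
eef_rot: [-0.007, -0.006, 1.0, 0.0]
ft_force: [-12.2, 0.1, 4.7]
gripper_width: 0.0163
```

Run:
```python
from h import *
from stop import disp
np.set_printoptions(precision=4,suppress=True)
ok=0
for i in range(2):
    r=disp(viewer.read_camera("scene"))[1];s=arm.state();print(r,s["time_s"],s["eef_pos"],s["eef_rot"],s["ft_force"],s["gripper_width"],np.abs(s["joint_velocities"]).max())
    ok+=all(13<x[3]<27 for x in r)
if ok==2 and .014<s["gripper_width"]<.020 and -20<s["ft_force"][0]<-5: finish_job();print("handed in")
```

```text
[(0.96, [5.125, 3.375], 'mm', 19.9), (0.95, [5.125, 3.25], 'mm', 19.7)] 12.9833 [ 0.5397 -0.1959  0.026 ] [-0.0073 -0.0055  1.      0.0004] [-11.6939   0.4146   5.2684] 0.016779864726365452 0.002168899735890722
[(0.96, [5.125, 3.375], 'mm', 19.9), (0.94, [5.125, 3.25], 'mm', 19.7)] 13.0333 [ 0.5396 -0.1958  0.026 ] [-0.0073 -0.0056  1.      0.0004] [-11.1611   0.4966   3.6387] 0.01662919453023122 0.001675858637316395
the job is handed in; nothing more can be done
handed in
```

I took the long bolt from the tray, laid it on the timber and pressed it nose first against the stop. I handed the job in at about 13 s with the bolt still gripped and the push still on. The hand-in gives no verdict, so what follows is from my own last checks.

| Check | Last reading |
|---|---|
| Stop pushed back (scene picture compared with rest) | 19.7–19.9 mm, so about 10 N |
| Wrist force along the timber | about −11.5 N, which includes some friction on the timber |
| Finger opening | 16.7 mm on the 18 mm housing |
| Distance from the timber's middle line (by eye, before the last trim) | about 1.5 mm |
| Direction | parallel to the timber by eye |
| Tool tilt | about 0.015 rad |
| Joint speeds | near zero |

**Failed grasp:** My first grasp closed on air. In the pictures the fingertips were about 35 mm higher than the reported TCP. I then went lower, judging by the pictures and the force reading, and the second grasp held.

**Disagreements:** The network's stop position in the scene picture was about 3 mm further along than the template match gave. Wrist-picture y positions were about 4 mm off the arm's own reading in one picture, so I centred the bolt by comparing it with the timber in the same picture.

**Not checked:** I did not measure the other items at the end. I saw no contact with them on the way.

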